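# Put the tool rest back on the lathe

### The job

The ways of the small lathe have been cleaned and waxed; put its tool rest back. Slide the banjo on at the open end of the bed, bolt in the gap and clamp plate under the ways, and run it along until the rest lies beside the wood, roughly parallel to the bed, with its tip about a finger's width (5 to 30 mm) short of the chuck; then press the clamp lever all the way down to lock it. Do not bump the wood or the chuck, and leave the wax tin, gouge and chuck key where they are.

Things in the scene. Friction and masses are not known exactly. Their poses are not given: they have to be found in the camera images.
- lathe: Small grey short-bed wood lathe fixed on the bench, no tailstock. Origin on the bench top, under the bed's centreline, at the bed's open tail end; +y along the bed to the headstock (y 460 to 660 mm, 324 high), -x the turner's (robot's) side. Bed 124 wide, hollow under the ways: 100 wide inside, free down to the bench, open at y = 0 and clear up to y = 330.
- bed_end (a point): Middle of the bed's open tail end: in the centre of the gap, level with the tops of the ways, 120 mm above the bench; axes as the lathe's. The ways are two flat bright steel rails, 44 wide, 22 thick, along +y for 660 mm, with a 36 mm gap between them.
- chuck_face (a point): Centre of the flat front face of the steel chuck (100 mm diameter), on the spindle axis, 245 mm above the bench, 360 mm along the bed from its open end, over the bed's centreline; faces -y of the lathe; axes as the lathe's. Jaws stand out 15 mm more, within 38 mm of the axis. Held in them: wood, 50 mm diameter, ending 95 mm in front of this face.
- spindle: The turning part of the lathe: chuck, wood, and a black handwheel beyond the headstock. Origin on the spindle axis above the bed's open end, y along the axis. It turns if pushed.
- banjo: Banjo: grey cast tool-rest holder, with rest about 0.8 kg, standing loose on the bench on its clamp plate. Origin on the clamp bolt's axis, level with the flat sole: 40 mm above the bench at the start, 120 when the sole is on the ways; axes then parallel to the lathe's. Sole x -60 to 42, y -35 to 35 mm; casting 34 high, its arm (48 wide) reaches x = -114. Balance point x -35, y 5.
- clamp_foot (a point): Centre of the clamp plate's underside, 40 mm below the banjo's origin with the lever at 0. The dark steel plate is 80 (x) by 42 (y) by 12 mm and hangs on a square bolt 24 x 24. Lever released, 27 to 28 mm are free between sole and plate for the 22 mm ways; the bolt has 6 mm play to each side in the gap. Axes as the banjo's.
- rest_grip (a point): Middle of the top edge of the tool rest, above its post, the best place to hold the banjo: at (-50, 5, 116) mm in its frame. The rest is a straight dark steel bar along y, 14 mm thick in x, from y = -20 to 125, z 86 to 116; flat sides face -x and +x. Below it a post and a round boss, 20 radius, up to z = 72. Axes as the banjo's.
- rest_tip (a point): The headstock-side end of the tool rest's top edge, at (-50, 125, 116) mm in the banjo's frame; axes as the banjo's. With the bolt in mid-gap the bar passes 18 mm beside the wood.
- clamp_lever (a joint): Clamp lever angle: 0 = released, pointing to the banjo's -y, raised 0.55 rad above level; it turns down, 1.0 = 0.45 rad below level. Starts at 0 to 0.13. Pivot axis parallel to the banjo's x through (y, z) = (0, 18) mm. Stays where left; about 2 N down on the knob moves it. It lifts the clamp plate 6.6 mm per rad; on the bed it goes stiff at 0.9, where it clamps: press till then with 10 to 15 N.
- lever_knob (a point): Centre of the black ball, 24 mm in diameter, at the end of the clamp lever, 75 mm from the pivot axis, at x = -126 mm in the banjo's frame: clear of the bed, on the robot's side.
- wax_tin: Closed brown tin of wax, 72 mm in diameter, 45 high, standing on the bench. Origin under its centre. Leave it alone.
- gouge: Turning gouge with a wooden handle lying on the bench, 350 mm long, 25 thick. Origin at the ferrule, on the bench; blade along +y, handle along -y. Leave it alone.
- chuck_key: T-shaped steel chuck key lying on the bench beyond the lathe, 121 mm long, cross bar 110, 13 thick. Origin under the cross bar's middle, shank along +y. Leave it alone.

How it is judged:
By the outcome, as a careful person would: the job done as asked, in the order asked, and still so for the second after the job is handed in, with the robot touching nothing.
It also fails if it takes over 64 s, if anything falls off the work surface, if the arm or the gripper's body presses on something with over 40 N, if the wrist force passes 120 N, or if a joint passes its speed limit or range.

### The arm

A 6-joint arm with a two-finger parallel gripper is mounted at the origin on the work surface. World frame = base frame: x ahead of the robot, y to its left, z up, the work surface at z = 0. Lengths are in mm, angles in degrees, forces in N, time in s.
With the tool pointing down it reaches from about 350 to 850 mm from the base axis. Payload 8.1 kg.
Tool frame: the origin (TCP) lies midway between the tips of the shut fingers; the grasp point (between the pads) lies 19 mm behind it; x points along the fingers, z is the direction in which the jaws open and shut, and the axes are right-handed (so a half turn about x gives the same grasp; the last joint's range is limited). The gripper opens to 85 mm and grips with 20 to 120 N. Pads are 22 mm wide; open, the fingers measure 114 mm over their backs; the gripper's body (76 mm by 85 mm) begins 54 mm behind the grasp point. The pads swing forward as they close: fully open they stand 13 mm farther back than shut.
Start: joints at [70.68, 7.471, 85.268, -0, 87.261, -4.893], TCP at [149.466, 581.09, 231.292] pointing down, gripper open.
Joint ranges: [-169.43, 169.43], [-51.17, 129.36], [1.28, 143.12], [-76.62, 256.62], [0, 156.53], [-152.29, 152.29]. Speed limits (degrees/s): [136.94, 136.94, 159.86, 180, 180, 180].

### API

Orientations are given as [roll, pitch, yaw] about the fixed x, y, z axes, in that order (R = Rz(yaw) Ry(pitch) Rx(roll)).
In Python, from bench import r gives the robot as it stands. The module is installed in compiled form; this text tells all that it offers.
- The arm moves only by the tool servo_tool, never from a script. Its argument "commands" is a list that holds one entry, the list of rows, each a list of 7 numbers: the closure in counts, from 0 (fully open) to 255 (shut), then the shift along the tool's x, y, z in cm, then the turn, a rotation vector about the tool's x, y, z in degrees. A call has 1 to 8 rows; each row is the pose to reach, as a shift and turn from the pose commanded when the call began, along the tool's axes at that moment; what a row does not reach only later rows make up. A row lasts 1/10 s, in which the tool goes at most 50 mm and 8.59 degrees, less where a joint would pass 70% of its speed; a pose out of reach is approached as far as the arm can. A call with a gripper value outside its range is refused whole. The fingers move at their own pace and stop on an object; "force" is the grip in N (left out, the last holds). Time passes only in rows, so rows that repeat a pose let the fingers close. It gives the time, the measured TCP pose, the force and the opening at its end, in the units of the state.
- r.sense(): the state, without advancing time (a new reading comes with each control period).
- r.snapshot(name): name is "scene" or "side" or "wrist"; returns (picture, depth): 420x560x3 uint8, red, green, blue; 420x560 float32, mm along the optical axis (not along the pixel's ray), 0 where there is no reading.
- r.calibration(name): a dict with "fx", "fy", "cx", "cy" (pixels), "dist" ([k1, k2, p1, p2, k3] as OpenCV has them; the pictures are not rectified), "pose" (4x4, takes a point from camera to world coordinates). Camera axes: x right, y down, z forward; pixel columns grow to the right and rows downward; lengths in mm; the calibration is good to about 2 mm. A picture is of the moment at which its call begins: read the wrist's pose just before it. calibration takes no time and is no camera call; for the wrist camera it gives the pose at the moment of the call.
- r.hand_in(): hands the job in, once; it reports no verdict.
The state is a dict: "time": time; "joint_pos": joint angles; "qd": joint speeds; "joint_efforts": joint torques, N m; "tool_pos": TCP position; "tcp_rot": TCP orientation; "ft_force": force on the tool from outside, world axes, zero at the start; "wrist_torque": the same for the moment, N m; "finger_gap": finger opening in mm.
Only numpy, scipy, OpenCV 4.12 (cv2) and the standard library are available. Lean on these libraries where they do the work, as an engineer would, in place of code of your own. Each camera call takes 0.05 s, during which the arm holds its last target.

## Working session

There is one attempt and no reset: what is moved stays moved. The work goes in short steps, Python scripts to look and compute and a tool call to move; the robot and the scene stay as the last step left them, time stands still between calls to the robot, and variables do not carry over. Pictures are saved under pics/ and viewed, and the job is handed in when it is done.

Besides the shell and the picture viewer there is one more tool, called after "Call:" as a command line: name --argument value ..., lists and objects as JSON in quotes. servo_tool: Moves the arm, as the interface text tells. Its arguments: {"type":"object","properties":{"commands":{"type":"array","items":{"type":"array","items":{"type":"array","items":{"type":"number"}}}},"force":{"type":"number"}},"required":["commands"]}

```bash
mkdir -p pics; python3 - <<'E'
from bench import r
import cv2,numpy as np,pickle
s=r.sense();print(s)
d={}
for n in("scene","side","wrist"):
    c=r.calibration(n);p,z=r.snapshot(n);d[n]=(c,p,z)
    cv2.imwrite(f"pics/{n}0.png",p[:,:,::-1]);print(n,np.round(c["pose"],3).tolist(),c["fx"],c["cx"],c["cy"],c["dist"])
pickle.dump(d,open("d0.pkl","wb"))
E
```

```text
{'time': 0.0, 'joint_pos': array([ 7.06800550e+01,  7.51524561e+00,  8.53294542e+01, -1.38577237e-04,
        8.72619534e+01, -4.89475078e+00]), 'qd': array([ 0.02818984,  0.04550115,  0.02624679, -0.02918812,  0.08806467,
       -0.02820245]), 'joint_efforts': array([-1.55294006e-04, -5.69401109e+01, -5.00539327e+01, -2.14433735e-04,
        1.50309806e-02,  1.81267630e-06]), 'tool_pos': array([149.2821804 , 580.56131515, 230.24132757]), 'tcp_rot': array([ 175.17960338,   89.89334675, -109.24558414]), 'ft_force': array([-0.14201287,  0.3714771 , -0.17713054]), 'wrist_torque': array([ 0.0036705 , -0.00555607, -0.037709  ]), 'finger_gap': 85.427577275722}
scene [[0.84, 0.419, -0.345, 1010.508], [0.543, -0.651, 0.531, -749.241], [-0.002, -0.633, -0.774, 1181.35], [0.0, 0.0, 0.0, 1.0]] 410.15174698206016 281.0465363341406 210.05873908479444 [-0.117782  0.        0.        0.        0.      ]
side [[0.996, -0.061, 0.058, 514.688], [-0.083, -0.605, 0.792, -974.38], [-0.013, -0.794, -0.608, 845.462], [0.0, 0.0, 0.0, 1.0]] 452.5196349999959 277.9478757301305 213.04921467871955 [0.0154973 0.        0.        0.        0.       ]
wrist [[0.249, 0.914, 0.319, 67.524], [0.968, -0.234, -0.085, 603.035], [-0.003, 0.33, -0.944, 373.797], [0.0, 0.0, 0.0, 1.0]] 342.3012863820412 278.88226020727893 209.56453719471568 [-0.00504583  0.          0.          0.          0.        ]
```

View pics/scene0.png

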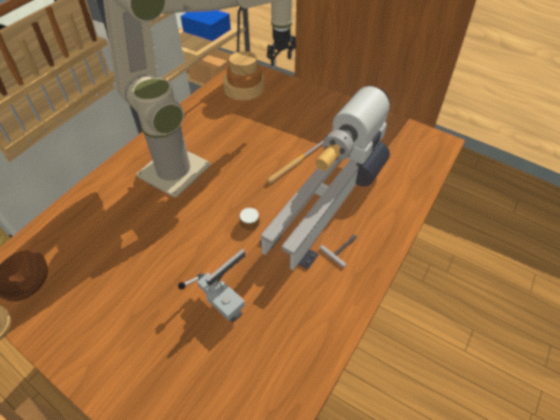

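View pics/side0.png

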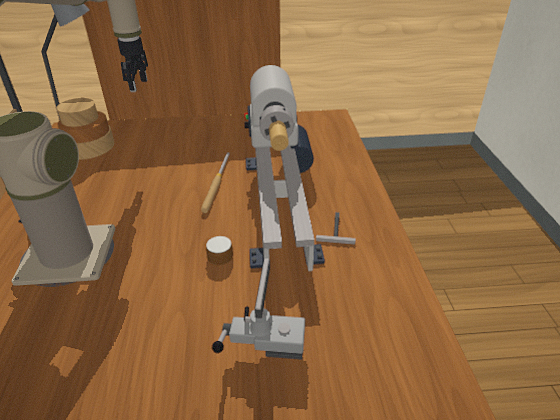

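View pics/wrist0.png

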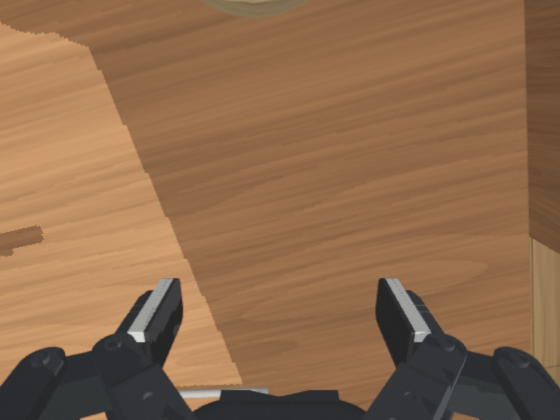

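```bash
cat > h.py <<'E'
import numpy as np,cv2
def cloud(c,z):
    h,w=z.shape
    u,v=np.meshgrid(np.arange(w),np.arange(h))
    K=np.array([[c["fx"],0,c["cx"]],[0,c["fy"],c["cy"]],[0,0,1.]])
    n=cv2.undistortPoints(np.stack([u,v],-1).reshape(-1,1,2).astype(np.float64),K,np.array(c["dist"],float)).reshape(h,w,2)
    P=np.dstack([n[...,0]*z,n[...,1]*z,z])
    T=np.array(c["pose"]);W=P@T[:3,:3].T+T[:3,3]
    W[z<=0]=np.nan
    return W
E
python3 - <<'E'
import pickle,numpy as np,cv2
from h import *
d=pickle.load(open("d0.pkl","rb"))
for n in("scene","side"):
    c,p,z=d[n];W=cloud(c,z)
    # height map top view
    X,Y,Z=W[...,0],W[...,1],W[...,2]
    print(n,np.nanmedian(Z[(np.abs(Z)<15)]))
    im=np.zeros((600,800,3),np.uint8)
    m=(Z>8)&(X>200)&(X<800)&(Y>-450)&(Y<400+300)
    # map: px = (Y+450)*0.7 ; row=(X-250)
    s=0.75
    c1=((Y[m]+450)*s).astype(int);r1=((X[m]-150)*s).astype(int)
    zz=Z[m];col=cv2.applyColorMap(np.clip(zz*0.9,0,255).astype(np.uint8).reshape(-1,1),cv2.COLORMAP_JET)[:,0]
    o=np.argsort(zz)
    ok=(c1>=0)&(c1<800)&(r1>=0)&(r1<600)
    for i in o:
        if ok[i]: im[r1[i]:r1[i]+2,c1[i]:c1[i]+2]=col[i]
    for g in range(-400,601,100):
        im[:, int((g+450)*s)]=(90,90,90);
    for g in range(200,901,100): im[int((g-150)*s)]=(90,90,90)
    cv2.imwrite(f"pics/top_{n}.png",im)
    a,b,cc,dd={"scene":(150,200,300,360),"side":(200,220,340,370)}[n]
    cv2.imwrite(f"pics/crop_{n}.png",cv2.resize(p[b:dd,a:cc,::-1],None,fx=4.5 if n=='scene' else 4,fy=4 ,interpolation=cv2.INTER_CUBIC)[:600,:800])
E
```

```text
scene -0.8871402076438244
side 1.4164737403425534
```

View pics/top_scene.png

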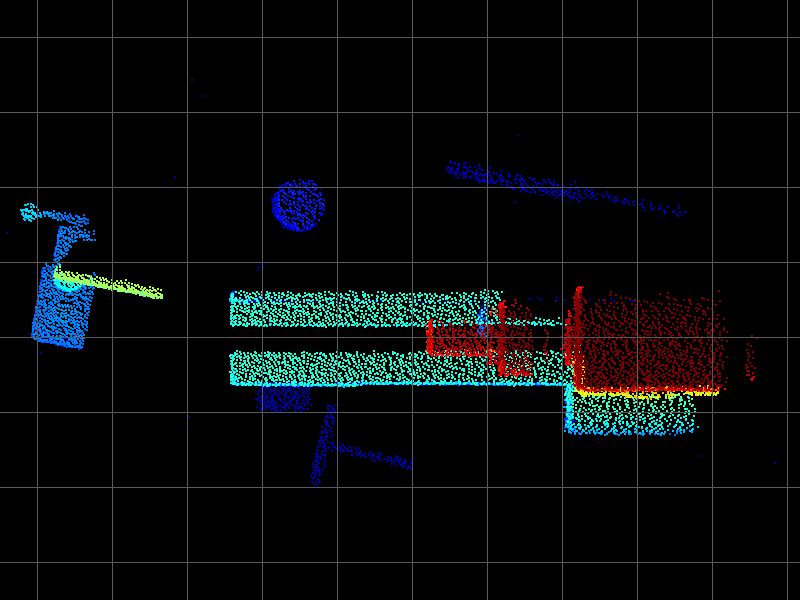

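View pics/top_side.png

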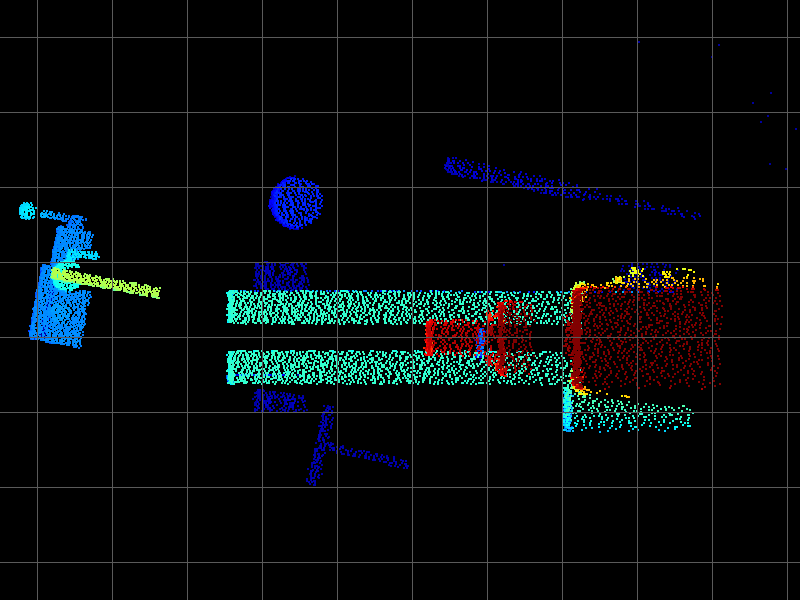

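View pics/crop_side.png

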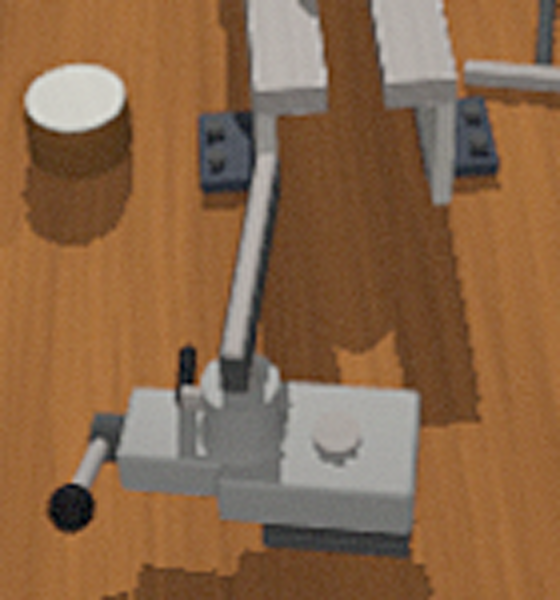

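```bash
cat > fit.py <<'E'
import pickle,numpy as np,cv2,sys
from h import *
def rep(n,c,p,z,banjo=True):
    W=cloud(c,z).reshape(-1,3);W=W[~np.isnan(W[:,0])]
    X,Y,Z=W.T
    m=(Z>114)&(Z<128)&(X>440)&(X<640)&(Y>-200)&(Y<100)
    q=W[m]
    # edges along x in y bins
    res=[]
    for y0 in range(-130,90,20):
        b=q[(q[:,1]>=y0)&(q[:,1]<y0+20)][:,0]
        if len(b)<50: continue
        s=np.sort(b);g=np.diff(s);k=np.argmax(g)
        res.append((y0+10,np.percentile(b,.5),s[k],s[k+1],np.percentile(b,99.5)))
    res=np.array(res)
    mid=(res[:,2]+res[:,3])/2;f=np.polyfit(res[:,0],mid,1);mid2=(res[:,1]+res[:,4])/2;f2=np.polyfit(res[:,0],mid2,1)
    print(n,"ways z",np.median(q[:,2]),"gap mid slope deg",np.degrees(np.arctan(f[0])),"x at-145",np.polyval(f,-145),"outer",np.degrees(np.arctan(f2[0])),np.polyval(f2,-145),"widths",np.median(res[:,3]-res[:,2]),np.median(res[:,4]-res[:,1]),"tail y",np.percentile(q[:,1],.5))
    m=(Z>40)&(Z<120)&(X>440)&(X<640)&(Y>-180)&(Y<-120);print(" tail end face y",np.median(W[m&(Z<110)][:,1]) if (m&(Z<110)).any() else None)
    m=(Z>225)&(X>450)&(X<620)&(Y>90)&(Y<180)
    print(" wood end y",np.percentile(W[m][:,1],1))
    if not banjo: return
    m=(Z>150)&(Z<165)&(X>400)&(X<640)&(Y<-200)
    q=W[m][:,:2];r=cv2.minAreaRect(q.astype(np.float32));print(" bar top",np.median(W[m][:,2]),r,q.mean(0))
    l=cv2.fitLine(q.astype(np.float32),cv2.DIST_HUBER,0,.01,.01).ravel();print(" line",l,np.degrees(np.arctan2(l[0]*np.sign(l[1]),abs(l[1]))))
    t=(q-l[2:])@l[:2];print(" ends",l[2:]+l[:2]*np.percentile(t,1),l[2:]+l[:2]*np.percentile(t,99))
    m=(Z>68)&(Z<79)&(X>480)&(X<650)&(Y<-330)
    q=W[m][:,:2];r=cv2.minAreaRect(q.astype(np.float32));print(" cast top",np.median(W[m][:,2]),r,cv2.boxPoints(r).round(1).tolist())
if __name__=="__main__":
    d=pickle.load(open(sys.argv[1],"rb"))
    for n in d:
        if n!="wrist": rep(n,*d[n])
E
python3 fit.py d0.pkl
```

```text
scene ways z 118.00343189159207 gap mid slope deg 0.39560662424619475 x at-145 600.75641773238 outer 0.06251906988177308 589.1995827037409 widths 35.70032339489342 99.67070526306622 tail y -142.40365550059755
 tail end face y -140.68944984453185
 wood end y 119.02782172259205
 bar top 153.95179280955506 ((527.6117553710938, -305.7388916015625), (146.60128784179688, 13.060300827026367), 78.71237182617188) [ 527.87749658 -305.97719209]
 line [ 1.9100611e-01  9.8158884e-01  5.2818073e+02 -3.0653210e+02] 11.011504
 ends [ 514.68384996 -375.89314263] [ 541.80727202 -236.50467731]
 cast top 72.1997891204669 ((545.9067993164062, -363.92181396484375), (71.21629333496094, 126.4690933227539), 79.70722961425781) [[477.29998779296875, -387.70001220703125], [601.7999877929688, -410.29998779296875], [614.5, -340.20001220703125], [490.1000061035156, -317.6000061035156]]
side ways z 120.5532128296793 gap mid slope deg 0.10180410240865424 x at-145 598.9744275568356 outer 0.03831302472595485 588.7199073143745 widths 36.27144851340836 100.91874280268951 tail y -145.8510152984394
 tail end face y -143.45210698870494
 wood end y 116.75545602121267
 bar top 155.17710467306574 ((526.4010620117188, -310.23785400390625), (145.7017822265625, 14.047767639160156), 79.37528228759766) [ 525.810686   -315.89253593]
 line [ 1.8325084e-01  9.8306620e-01  5.2592029e+02 -3.1652704e+02] 10.559169
 ends [ 514.05143523 -380.19860377] [ 540.13830097 -240.2531859 ]
 cast top 74.1869086184372 ((543.2506103515625, -366.8212890625), (71.12106323242188, 130.3885040283203), 80.19001770019531) [[473.0, -390.79998779296875], [601.4000244140625, -413.0], [613.5999755859375, -342.8999938964844], [485.1000061035156, -320.70001220703125]]
```

```bash
sed -i 's/(X>440)&(X<640)&(Y>-200)&(Y<100)/(X>480)\&(X<700)\&(Y>-200)\&(Y<100)/' fit.py; python3 fit.py d0.pkl | grep -A2 ways
python3 - <<'E'
from bench import r
import numpy as np
from scipy.spatial.transform import Rotation as R
s=r.sense();print(R.from_euler('xyz',s['tcp_rot'],degrees=True).as_matrix().round(3), s['time'])
E
```

```text
scene ways z 118.00343189159207 gap mid slope deg 0.39560662424619475 x at-145 600.75641773238 outer -0.23568964350924518 601.4935402808786 widths 35.70032339489342 122.60194302208083 tail y -142.4624365001164
 tail end face y -140.68944984453185
 wood end y 119.02782172259205
--
side ways z 120.52935842380555 gap mid slope deg 0.10180410240865424 x at-145 598.9744275568356 outer 0.11151477597200248 599.1868618842839 widths 36.27144851340836 122.10677502073577 tail y -146.01774761402848
 tail end face y -143.45210698870494
 wood end y 116.75545602121267
[[-0.    -0.968  0.249]
 [-0.001  0.249  0.968]
 [-1.     0.    -0.001]] 0.15
```

```bash
cat > plan.py <<'E'
import sys,numpy as np
from math import *
def plan(p0,ps0,p1,ps1):
    a=radians(ps0);d=np.array(p1,float)-p0
    T=np.array([[0,0,-1],[cos(a),sin(a),0],[sin(a),-cos(a),0]])
    return (T@d/10).round(3).tolist(), round(-(ps1-ps0),2), round(float(np.linalg.norm(d)),1)
if __name__=="__main__":
    v=list(map(float,sys.argv[1:]));n=len(v)//4
    w=[v[4*i:4*i+4] for i in range(n)]
    for a,b in zip(w,w[1:]): print(plan(np.array(a[:3]),a[3],b[:3],b[3]))
E
python3 plan.py 149.5 581.1 231.3 165.6  370 280 350 101  430 -110 330 79.2   519 -358 225 79.2  519 -358 125 79.2
```

```text
([-11.87, -28.845, -23.68], 64.6, 391.6)
([2.0, -39.428, -1.552], 21.8, 395.1)
([10.5, -22.693, 13.389], -0.0, 283.6)
([10.0, 0.0, 0.0], -0.0, 100.0)
```

Call:
servo_tool --commands '[[[0, -11.9, -28.8, -23.7, 64.6, 0, 0], [0, -11.9, -28.8, -23.7, 64.6, 0, 0], [0, -11.9, -28.8, -23.7, 64.6, 0, 0], [0, -11.9, -28.8, -23.7, 64.6, 0, 0], [0, -11.9, -28.8, -23.7, 64.6, 0, 0], [0, -11.9, -28.8, -23.7, 64.6, 0, 0], [0, -11.9, -28.8, -23.7, 64.6, 0, 0], [0, -11.9, -28.8, -23.7, 64.6, 0, 0]]]'

```text
time: 0.95
tool_pos: [370.3, 277.7, 351.1]
tcp_rot: [-4.0, 90.0, 6.6]
ft_force: [1.0, 0.3, 1.0]
finger_gap: 85.4
```

Call:
servo_tool --commands '[[[0, 2.0, -39.4, -1.5, 21.8, 0, 0], [0, 2.0, -39.4, -1.5, 21.8, 0, 0], [0, 2.0, -39.4, -1.5, 21.8, 0, 0], [0, 2.0, -39.4, -1.5, 21.8, 0, 0], [0, 2.0, -39.4, -1.5, 21.8, 0, 0], [0, 2.0, -39.4, -1.5, 21.8, 0, 0], [0, 2.0, -39.4, -1.5, 21.8, 0, 0], [0, 2.0, -39.4, -1.5, 21.8, 0, 0]]]'

```text
time: 1.75
tool_pos: [429.3, -112.2, 330.1]
tcp_rot: [-34.7, 90.0, -45.6]
ft_force: [0.8, 0.8, 0.2]
finger_gap: 85.3
```

Call:
servo_tool --commands '[[[0, 10.5, -22.7, 13.4, 0, 0, 0], [0, 10.5, -22.7, 13.4, 0, 0, 0], [0, 10.5, -22.7, 13.4, 0, 0, 0], [0, 10.5, -22.7, 13.4, 0, 0, 0], [0, 10.5, -22.7, 13.4, 0, 0, 0], [0, 10.5, -22.7, 13.4, 0, 0, 0], [0, 10.5, -22.7, 13.4, 0, 0, 0], [0, 10.5, -22.7, 13.4, 0, 0, 0]]]'

```text
time: 2.55
tool_pos: [518.0, -358.1, 223.7]
tcp_rot: [147.2, 89.8, 136.3]
ft_force: [0.2, 0.6, 0.7]
finger_gap: 85.2
```

```bash
cat > snap.py <<'E'
from bench import r
import cv2,numpy as np,pickle,sys
tag=sys.argv[1];d={}
s=r.sense();print(s['time'],s['tool_pos'].round(1),s['tcp_rot'].round(2),s['ft_force'].round(2),round(s['finger_gap'],1))
for n in sys.argv[2:]:
    c=r.calibration(n);p,z=r.snapshot(n);d[n]=(c,p,z);cv2.imwrite(f"pics/{n}_{tag}.png",p[:,:,::-1])
pickle.dump(d,open(f"d{tag}.pkl","wb"))
E
python3 snap.py 1 side wrist
```

```text
2.55 [ 518.  -358.1  223.7] [147.18  89.83 136.29] [0.18 0.57 0.72] 85.2
```

View pics/wrist_1.png

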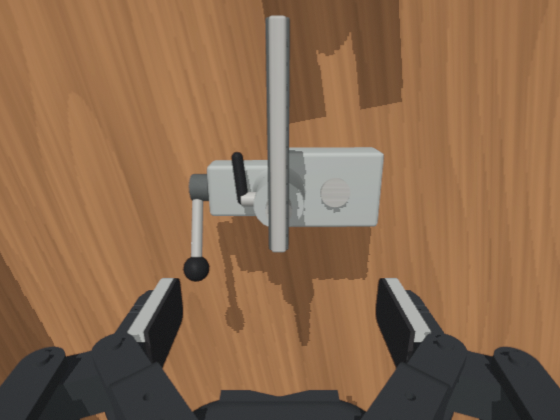

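View pics/side_1.png

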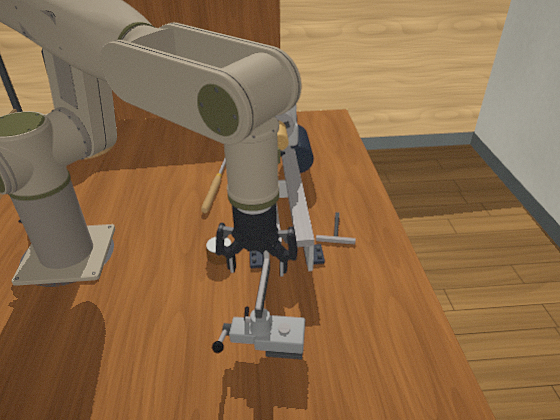

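```bash
python3 - <<'E'
import pickle,numpy as np,cv2
from h import *
d=pickle.load(open("d1.pkl","rb"));c,p,z=d["wrist"];W=cloud(c,z)
print(np.array(c["pose"])[:3,3].round(1))
sub=np.zeros(z.shape,bool);sub[10:255,255:300]=1
Z=W[...,2]
print(np.nanpercentile(Z[sub],[1,50,90,99]))
m=sub&(Z>148)&(Z<165)
q=W[m];print(np.median(q[:,2]),cv2.minAreaRect(q[:,:2].astype(np.float32)))
l=cv2.fitLine(q[:,:2].astype(np.float32),cv2.DIST_HUBER,0,.01,.01).ravel();t=(q[:,:2]-l[2:])@l[:2]
print(l,np.degrees(np.arctan2(abs(l[0]),abs(l[1]))),l[2:]+l[:2]*np.percentile(t,.5),l[2:]+l[:2]*np.percentile(t,99.5))
print("bench",np.nanmedian(Z[300:400,300:330]),np.nanmedian(Z[30:200,30:150]))
E
```

```text
[ 534.8 -273.3  368.5]
[ -0.69939181 112.56288503 156.17908811 157.14812314]
155.38102360121746 ((527.79833984375, -305.27935791015625), (144.82211303710938, 14.027844429016113), 79.34768676757812)
[ 1.8378602e-01  9.8296630e-01  5.2928278e+02 -2.9768024e+02] 10.5903635 [ 514.8238862  -375.01256803] [ 540.97423824 -235.1492915 ]
bench 1.5499541502989018 0.5847923978550966
```

Call:
servo_tool --commands '[[[0, 3.0, 0.3, 0, 0, 0, 0], [0, 6.0, 0.3, 0, 0, 0, 0], [0, 8.5, 0.3, 0, -0.3, 0, 0], [0, 9.9, 0.3, 0, -0.3, 0, 0], [0, 9.9, 0.3, 0, -0.3, 0, 0], [0, 9.9, 0.3, 0, -0.3, 0, 0]]]'

```text
time: 3.25
tool_pos: [519.8, -355.0, 128.0]
tcp_rot: [-27.5, 89.9, -38.0]
ft_force: [-0.2, 1.4, 0.6]
finger_gap: 85.5
```

Call:
servo_tool --commands '[[[255, 0, 0, 0, 0, 0, 0], [255, 0, 0, 0, 0, 0, 0], [255, 0, 0, 0, 0, 0, 0], [255, 0, 0, 0, 0, 0, 0], [255, 0, 0, 0, 0, 0, 0], [255, 0, 0, 0, 0, 0, 0], [255, 0, 0, 0, 0, 0, 0], [255, 0, 0, 0, 0, 0, 0]]]' --force 60

```text
time: 4.05
tool_pos: [519.0, -355.3, 126.8]
tcp_rot: [-108.0, 90.0, -118.5]
ft_force: [-3.4, 0.7, 5.1]
finger_gap: 12.9
```

```bash
python3 snap.py 2 wrist
```

```text
4.05 [ 519.  -355.3  126.8] [-107.96   89.98 -118.49] [-3.39  0.73  5.06] 12.9
```

View pics/wrist_2.png

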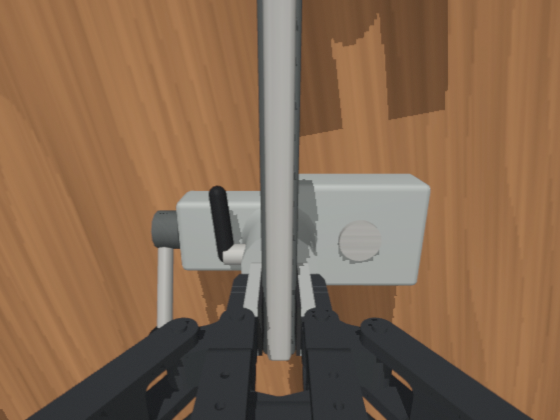

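Call:
servo_tool --commands '[[[255, 0, 0, 0, 0, 0, 0], [255, 0, 0, 0, 0, 0, 0], [255, -1, 0, 0, 0, 0, 0], [255, -3, 0, 0, 0, 0, 0], [255, -5, 0, 0, 0, 0, 0], [255, -7.5, 0, 0, 0, 0, 0], [255, -9.4, 0, 0, 0, 0, 0], [255, -9.4, 0, 0, 0, 0, 0]]]' --force 100

```text
time: 4.9
tool_pos: [520.3, -355.7, 223.2]
tcp_rot: [-25.1, 89.8, -35.6]
ft_force: [0.6, -0.8, -5.6]
finger_gap: 12.1
```

```bash
python3 snap.py 3 wrist side; python3 plan.py 519 -355.3 220 79.5 550 -202 220 90
```

```text
4.9 [ 520.3 -355.7  223.2] [-25.08  89.76 -35.59] [ 0.64 -0.77 -5.55] 12.1
([0.0, 15.638, 0.254], -10.5, 156.4)
```

View pics/wrist_3.png

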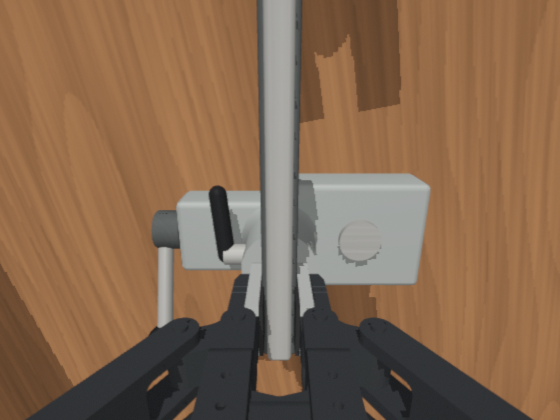

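View pics/side_3.png

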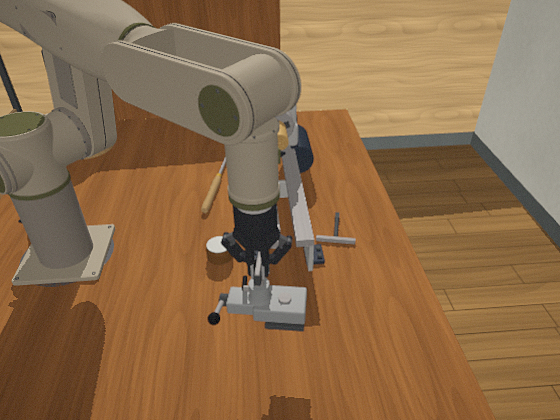

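Call:
servo_tool --commands '[[[255, 0, 3, 0.1, -2, 0, 0], [255, 0, 6, 0.1, -4, 0, 0], [255, 0, 9, 0.1, -6, 0, 0], [255, 0, 12, 0.1, -8, 0, 0], [255, 0, 14.5, 0.1, -10.5, 0, 0], [255, 0, 15.6, 0.1, -10.5, 0, 0], [255, 0, 15.6, 0.1, -10.5, 0, 0], [255, 0, 15.6, 0.1, -10.5, 0, 0]]]'

```text
time: 5.8
tool_pos: [547.9, -202.0, 218.8]
tcp_rot: [171.1, 89.9, 171.1]
ft_force: [0.7, 0.5, -7.3]
finger_gap: 11.8
```

```bash
python3 snap.py 4 wrist side scene
```

```text
5.8 [ 547.9 -202.   218.8] [171.14  89.87 171.1 ] [ 0.73  0.46 -7.29] 11.8
```

View pics/wrist_4.png

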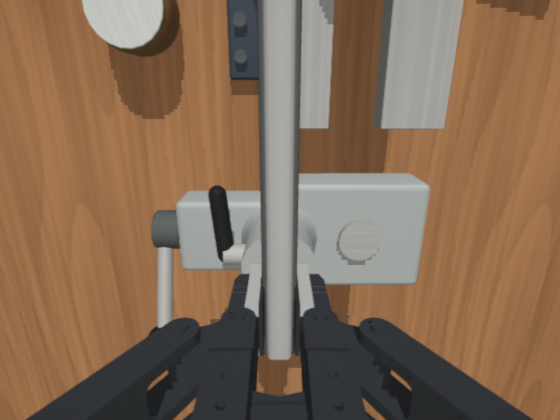

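View pics/side_4.png

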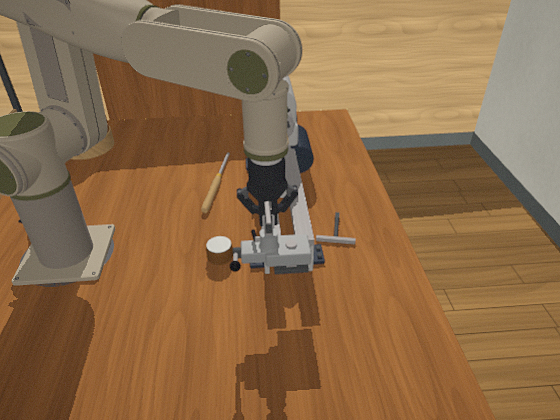

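View pics/scene_4.png

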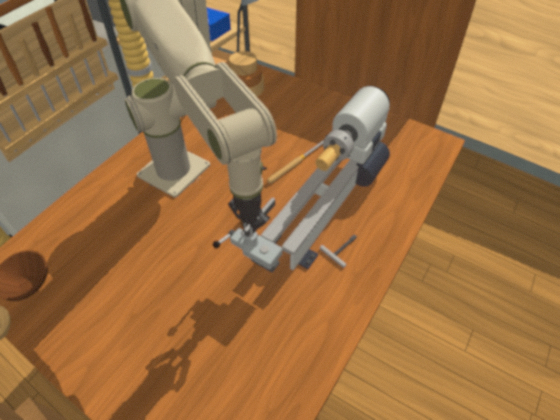

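```bash
cat > rel.py <<'E'
import pickle,numpy as np,cv2,sys
from h import *
d=pickle.load(open(sys.argv[1],"rb"));c,p,z=d["wrist"];W=cloud(c,z);Z=W[...,2]
def st(n,sl):
    q=W[sl].reshape(-1,3);q=q[~np.isnan(q[:,0])]
    A=np.c_[q[:,:2]-q[:,:2].mean(0),np.ones(len(q))];k=np.linalg.lstsq(A,q[:,2],rcond=None)[0]
    print(n,"z",k[2].round(2),"slope deg x,y",np.degrees(k[:2]).round(2))
st("cast top right",np.s_[195:265,385:412]);st("cast left",np.s_[205:260,186:208])
st("bar",np.s_[20:260,268:292])
# right way
def row_edges(r,z0,z1,c0,c1):
    x=W[r,c0:c1,0];zz=Z[r,c0:c1];m=(zz>z0)&(zz<z1);x=x[m];s=np.sort(x);g=np.diff(s);k=np.argmax(g);return s[0],s[k],s[k+1],s[-1],W[r,c0:c1,1][m].mean()
zw=np.nanmedian(Z[60:120,405:440]);print("ways z",zw)
E=[]
for r in range(10,124,8):
    try:
        e=row_edges(r,zw-6,zw+6,302,520);E.append(e)
    except Exception as ex: pass
E=np.array(E).round(1);print(E[::3])
gm=(E[:,1]+E[:,2])/2;print("gap mid",np.median(gm),"width",np.median(E[:,2]-E[:,1]),"slope",np.degrees(np.polyfit(E[:,4],gm,1)[0]))
m=(np.abs(Z-zw)<5);m[:, :380]=0;m[140:]=0;print("tail y",np.nanpercentile(W[m][:,1],.5))
zt=np.nanmedian(Z[195:265,385:412]);m=np.abs(Z-zt)<4;m[:,:320]=0;m[:170]=0;m[290:]=0;q=W[m];print("cast x max",np.percentile(q[:,0],99.5),"y",np.percentile(q[:,1],[.5,99.5]),"rect",cv2.minAreaRect(q[:,:2].astype(np.float32)))
zb=np.nanmedian(Z[20:260,268:292]);m=np.abs(Z-zb)<12;m[:,:255]=0;m[:,305:]=0;m[270:]=0
b=[(W[r,m[r],0].min()+W[r,m[r],0].max())/2 for r in range(20,260,10)];y=[W[r,280,1] for r in range(20,260,10)]
print("bar mid x",np.median(b),"yaw slope",np.degrees(np.polyfit(y,b,1)[0]),np.round(b[::5],1))
E
python3 rel.py d4.pkl
```

```text
cast top right z 165.37 slope deg x,y [-0.29  0.04]
cast left z 165.81 slope deg x,y [ 0.16 -0.26]
bar z 247.63 slope deg x,y [-1.16  0.12]
ways z 120.88740136465711
[[ 562.8  582.2  618.5  662.8  -69.1]
 [ 563.1  582.3  618.1  661.9  -82.5]
 [ 563.4  582.2  618.2  661.4  -96.5]
 [ 563.6  581.4  618.3  661.9 -111.1]
 [ 564.   581.6  618.2  661.7 -126.4]]
gap mid 600.0999999999999 width 36.299999999999955 slope 0.48108250204463304
tail y -140.89441858683563
cast x max 638.3454213982451 y [-237.51702187 -169.24298308] rect ((606.0980224609375, -203.61532592773438), (66.36318969726562, 69.53590393066406), 0.3451101779937744)
bar mid x 548.3685286617169 yaw slope 0.14933516920117706 [548.6 548.6 548.5 548.4 548.3]
```

Call:
servo_tool --commands '[[[255, 0, 1.5, 0.2, 0, 0, 0], [255, 0, 3.0, 0.2, 0, 0, 0], [255, 0.4, 3.4, 0.2, 0, 0, 0], [255, 0.8, 3.4, 0.2, 0, 0, 0], [255, 0.8, 3.4, 0.2, 0, 0, 0], [255, 0.8, 3.4, 0.2, 0, 0, 0]]]'

```text
time: 6.55
tool_pos: [550.4, -168.1, 212.0]
tcp_rot: [-173.1, 90.0, -173.1]
ft_force: [0.4, 0.1, -7.4]
finger_gap: 12.1
```

```bash
python3 snap.py 5 wrist side; python3 rel.py d5.pkl
```

```text
6.55 [ 550.4 -168.1  212. ] [-173.08   89.97 -173.12] [ 0.41  0.08 -7.37] 12.1
cast top right z 158.63 slope deg x,y [-0.39  0.1 ]
cast left z 158.86 slope deg x,y [ 0.19 -0.21]
bar z 240.76 slope deg x,y [-1.56  0.13]
ways z 120.89323754334023
[[564.9 581.9 618.5 662.8 -36.5]
 [565.3 582.1 618.5 662.  -49.6]
 [565.6 582.  618.7 662.1 -63.2]
 [565.8 581.8 618.4 662.3 -77.4]
 [566.1 582.  618.2 661.4 -92.2]]
gap mid 600.2 width 36.59999999999991 slope 0.28822667966228926
tail y -113.54404961689863
cast x max 640.9816891489544 y [-203.68246938 -135.32300946] rect ((608.6685180664062, -169.89999389648438), (69.89893341064453, 66.90293884277344), 89.69420623779297)
bar mid x 550.8107038064119 yaw slope 0.13541168164342351 [551.  551.  551.  550.8 550.8]
```

View pics/wrist_5.png

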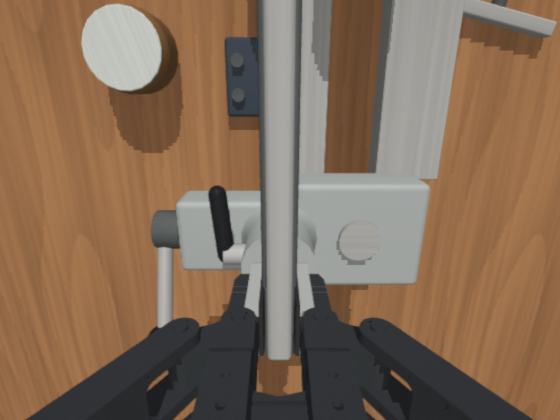

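Call:
servo_tool --commands '[[[255, 0.15, 0, 0, 0, 0, 0], [255, 0.25, 0, 0, 0, 0, 0], [255, 0.3, 0, 0, 0, 0, 0], [255, 0.3, 0, 0, 0, 0, 0], [255, 0.3, 0, 0, 0, 0, 0]]]'

```text
time: 7.15
tool_pos: [550.6, -167.9, 209.3]
tcp_rot: [160.9, 90.0, 160.9]
ft_force: [-0.5, -0.3, -7.8]
finger_gap: 12.0
```

Call:
servo_tool --commands '[[[255, 0.05, 0, 0, 0, 0, 0], [255, 0.1, 0, 0, 0, 0, 0], [255, 0.1, 0, 0, 0, 0, 0], [255, 0.1, 0, 0, 0, 0, 0]]]'

```text
time: 7.55
tool_pos: [550.6, -167.8, 208.3]
tcp_rot: [143.2, 90.0, 143.2]
ft_force: [-0.4, 0.0, -8.3]
finger_gap: 11.8
```

Not in contact yet.

Call:
servo_tool --commands '[[[255, 0.05, 0, 0, 0, 0, 0], [255, 0.1, 0, 0, 0, 0, 0], [255, 0.1, 0, 0, 0, 0, 0], [255, 0.1, 0, 0, 0, 0, 0]]]'

```text
time: 7.95
tool_pos: [550.8, -168.1, 208.1]
tcp_rot: [-37.3, 89.9, -37.4]
ft_force: [-3.9, -0.6, -0.0]
finger_gap: 11.8
```

Call:
servo_tool --commands '[[[255, 0.05, 0, 0, 0, 0, 0], [255, 0.1, 0, 0, 0, 0, 0], [255, 0.1, 0, 0, 0, 0, 0], [255, 0.1, 0, 0, 0, 0, 0]]]'

```text
time: 8.35
tool_pos: [550.9, -168.3, 207.9]
tcp_rot: [-39.2, 89.9, -39.2]
ft_force: [-6.5, -0.8, 5.9]
finger_gap: 12.0
```

Call:
servo_tool --commands '[[[255, -0.2, 0, 0, 0, 0, 0], [255, -0.45, 0, 0, 0, 0, 0], [255, -0.45, 0, 0, 0, 0, 0], [255, -0.45, 0, 0, 0, 0, 0]]]'

```text
time: 8.75
tool_pos: [550.5, -167.7, 210.2]
tcp_rot: [151.0, 90.0, 150.9]
ft_force: [-0.5, -0.8, -6.8]
finger_gap: 11.5
```

Call:
servo_tool --commands '[[[255, 0, 0.3, 0, 0, 0, 0], [255, 0, 0.6, 0, 0, 0, 0], [255, 0, 1.0, 0, 0, 0, 0], [255, 0, 1.4, 0, 0, 0, 0], [255, 0, 1.8, 0, 0, 0, 0], [255, 0, 1.8, 0, 0, 0, 0]]]'

```text
time: 9.35
tool_pos: [550.7, -149.1, 210.8]
tcp_rot: [89.5, 90.0, 89.5]
ft_force: [0.4, 0.5, -7.2]
finger_gap: 11.9
```

```bash
python3 snap.py 6 side; python3 - <<'E'
import cv2
a=cv2.imread('pics/side_6.png')[190:320,190:350];cv2.imwrite('pics/side_6c.png',cv2.resize(a,None,fx=4.5,fy=4.5,interpolation=2))
E
```

```text
9.35 [ 550.7 -149.1  210.8] [89.47 89.98 89.48] [ 0.35  0.53 -7.19] 11.9
```

View pics/side_6c.png

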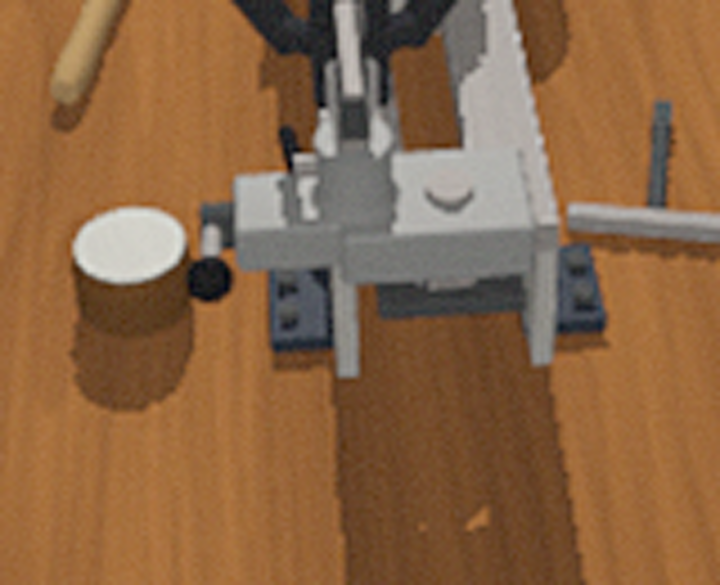

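Call:
servo_tool --commands '[[[255, 0, 1.5, 0, 0, 0, 0], [255, 0, 3.5, 0, 0, 0, 0], [255, 0, 5.5, 0, 0, 0, 0], [255, 0, 7.5, 0, 0, 0, 0], [255, 0, 9.0, 0, 0, 0, 0], [255, 0, 10, 0, 0, 0, 0], [255, 0, 10, 0, 0, 0, 0]]]'

```text
time: 10.1
tool_pos: [550.7, -48.6, 210.8]
tcp_rot: [86.3, 90.0, 86.4]
ft_force: [0.1, -0.3, -7.9]
finger_gap: 12.4
```

Call:
servo_tool --commands '[[[255, 0, 1.5, 0, 0, 0, 0], [255, 0, 3.5, 0, 0, 0, 0], [255, 0, 5.5, 0, 0, 0, 0], [255, 0, 7.5, 0, 0, 0, 0], [255, 0, 8, 0, 0, 0, 0], [255, 0, 8, 0, 0, 0, 0]]]'

```text
time: 10.7
tool_pos: [550.8, 30.6, 210.8]
tcp_rot: [-99.8, 90.0, -99.7]
ft_force: [0.5, -0.4, -8.1]
finger_gap: 11.9
```

```bash
python3 snap.py 7 wrist side scene; python3 rel.py d7.pkl
```

```text
10.7 [550.8  30.6 210.8] [-99.75  89.99 -99.72] [ 0.46 -0.4  -8.1 ] 11.9
cast top right z 157.47 slope deg x,y [-0.44 -0.01]
cast left z 157.64 slope deg x,y [ 0.24 -0.16]
bar z 239.54 slope deg x,y [-1.33  0.09]
ways z 121.05915685647112
[[565.3 579.5 580.4 582.7 161.9]
 [565.5 574.6 575.4 582.6 148.8]
 [565.8 580.1 580.9 582.6 135.3]
 [566.1 582.8 619.  663.2 121.2]
 [566.4 582.9 618.8 662.9 106.5]]
gap mid 582.7 width 1.1000000000000227 slope -27.939135676627533
tail y 85.1755124188972
cast x max 641.36540744458 y [-5.023636  63.3322978] rect ((609.2520141601562, 28.874732971191406), (66.54956817626953, 69.88221740722656), 0.4132966697216034)
bar mid x 551.0795502419787 yaw slope 0.07039813395230167 [551.3 551.2 551.3 551.1 551.1]
```

View pics/wrist_7.png

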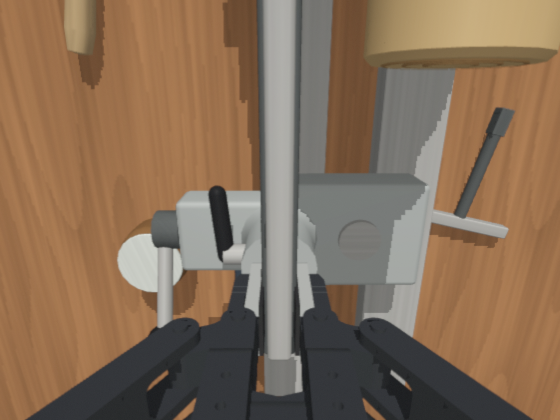

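View pics/side_7.png

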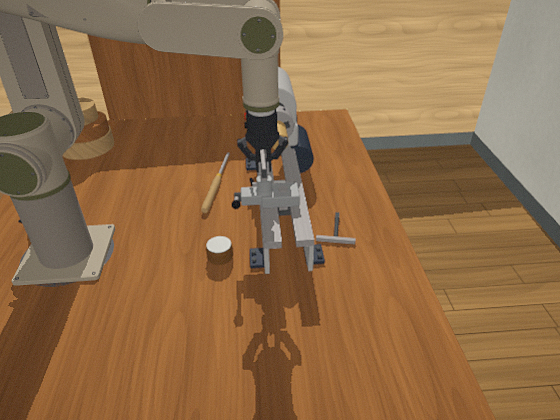

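View pics/scene_7.png

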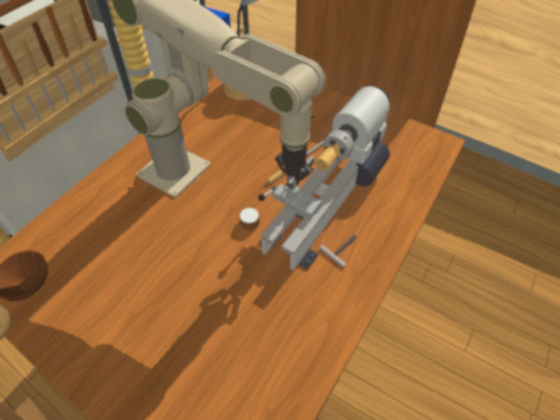

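```bash
python3 - <<'E'
import pickle,numpy as np
from h import *
d=pickle.load(open("d7.pkl","rb"));c,p,z=d["wrist"];W=cloud(c,z)
q=W[0:75,366:555].reshape(-1,3);q=q[(q[:,2]>225)]
print(len(q),np.percentile(q[:,1],[.5,2,5]),np.nanmax(q[:,2]),np.percentile(q[:,0],[.5,99.5]))
for k in ("side","scene"):
    W=cloud(*[d[k][0],d[k][2]]).reshape(-1,3);X,Y,Z=W.T
    print(k,[np.nanpercentile(W[(Z>235)&(Z<275)&(abs(X-600)<24)&(Y>90)&(Y<180)][:,1],1)])
    # chuck face
    m=(Z>195)&(Z<290)&(np.hypot(X-600,Z-245)>40)&(np.hypot(X-600,Z-245)<49)&(Y>180)&(Y<240);print(np.percentile(Y[m],[1,5,20]) if m.any() else 0)
E
```

```text
12577 [123.20882642 123.38256913 123.58371011] 273.0435873940547 [576.34036794 620.08636593]
side [np.float64(117.44979132154803)]
[212.18765652 214.1194493  215.24863346]
scene [np.float64(119.91568557160335)]
[214.37195743 215.3477403  216.95076423]
```

Call:
servo_tool --commands '[[[255, 0, 1, 0, 0, 0, 0], [255, 0, 2, 0, 0, 0, 0], [255, 0, 3, 0, 0, 0, 0], [255, 0, 3.7, 0, 0, 0, 0], [255, 0, 3.9, 0, 0, 0, 0], [255, 0, 3.9, 0, 0, 0, 0]]]'

```text
time: 11.45
tool_pos: [550.7, 69.7, 210.8]
tcp_rot: [-104.0, 90.0, -104.0]
ft_force: [0.0, 1.4, -8.1]
finger_gap: 11.9
```

```bash
python3 snap.py 8 wrist side; python3 rel.py d8.pkl|tail -2;python3 - <<'E'
import cv2,pickle,numpy as np
from h import *
d=pickle.load(open("d8.pkl","rb"))
c,p,z=d["wrist"];W=cloud(c,z);q=W[:260,366:555].reshape(-1,3);q=q[(q[:,2]>225)]
print(np.percentile(q[:,1],[.5,2]),np.percentile(q[:,0],[.5,99.5]))
E
```

```text
11.45 [550.7  69.7 210.8] [-103.99   89.99 -103.96] [ 0.04  1.44 -8.08] 11.9
cast x max 641.2193782502937 y [ 34.09460246 102.09575146] rect ((608.9677124023438, 68.12141418457031), (69.57194519042969, 66.50955200195312), 89.98426818847656)
bar mid x 551.0125250206966 yaw slope 0.01646199606255846 [551.2 551.2 551.2 551.2 551. ]
[124.46140806 126.04828054] [576.52705843 617.82339856]
```

View pics/wrist_8.png

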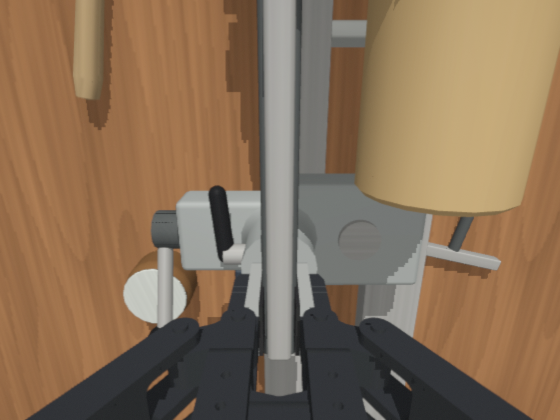

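Call:
servo_tool --commands '[[[255, 0.1, 0, 0, 0, 0, 0], [255, 0.2, 0, 0, 0, 0, 0], [255, 0.27, 0, 0, 0, 0, 0], [255, 0.3, 0, 0, 0, 0, 0], [255, 0.3, 0, 0, 0, 0, 0]]]'

```text
time: 12.05
tool_pos: [550.9, 69.0, 208.2]
tcp_rot: [-12.4, 90.0, -12.4]
ft_force: [-2.1, -0.1, -3.6]
finger_gap: 11.9
```

Call:
servo_tool --commands '[[[255, 0.05, 0, 0, 0, 0, 0], [255, 0.05, 0, 0, 0, 0, 0], [200, 0.05, 0, 0, 0, 0, 0], [180, 0.05, 0, 0, 0, 0, 0], [160, 0.05, 0, 0, 0, 0, 0], [140, 0.05, 0, 0, 0, 0, 0], [140, 0.05, 0, 0, 0, 0, 0], [140, 0.05, 0, 0, 0, 0, 0]]]' --force 40

```text
time: 12.85
tool_pos: [550.8, 69.2, 207.2]
tcp_rot: [87.2, 90.0, 87.1]
ft_force: [0.5, -0.0, 0.6]
finger_gap: 38.6
```

```bash
python3 snap.py 9 wrist; python3 rel.py d9.pkl
```

```text
12.85 [550.8  69.2 207.2] [87.17 90.   87.15] [ 0.47 -0.04  0.62] 38.6
cast top right z 177.5 slope deg x,y [-107.17   22.89]
cast left z 154.91 slope deg x,y [ 0.02 -0.32]
bar z 236.8 slope deg x,y [-0.41 -0.03]
ways z 264.87241602662533
[[579.5 579.5 580.4 600.8 171.5]
 [580.  600.3 601.1 601.9 166.8]
 [579.7 582.1 582.8 602.7 161.9]
 [579.9 601.4 602.5 604.3 156.8]
 [580.  602.2 603.3 606.  151.5]]
gap mid 600.7 width 0.8999999999999773 slope -30.049523061595306
tail y 143.7571441036886
cast x max 641.6456404054748 y [ 33.63531681 101.28138052] rect ((609.0823364257812, 67.52147674560547), (66.58586883544922, 69.42908477783203), 0.07520497590303421)
bar mid x 551.3118557934122 yaw slope 0.06757805381860349 [551.3 551.3 551.3 551.3 551.3]
```

View pics/wrist_9.png

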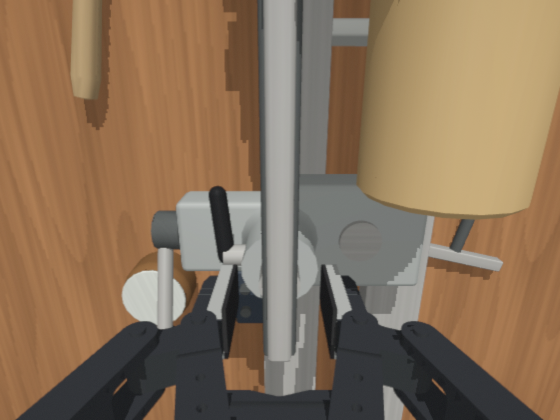

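Call:
servo_tool --commands '[[[140, -1, 0, 0, 0, 0, 0], [140, -3, 0, 0, 0, 0, 0], [140, -6, 0, 0, 0, 0, 0], [140, -9, 0, 0, 0, 0, 0], [255, -9.5, -4, -5, 0, 0, 0], [255, -9.5, -8, -7.6, 0, 0, 0], [255, -9.5, -11.5, -7.6, 0, 0, 0], [255, -9.5, -11.5, -7.6, 0, 0, 0]]]'

```text
time: 13.7
tool_pos: [473.8, -50.0, 303.6]
tcp_rot: [-54.3, 89.8, -54.6]
ft_force: [0.5, 0.3, 0.9]
finger_gap: 0.1
```

```bash
python3 snap.py 10 wrist side scene
```

```text
13.7 [473.8 -50.  303.6] [-54.3   89.84 -54.61] [0.46 0.31 0.92] 0.1
```

View pics/wrist_10.png

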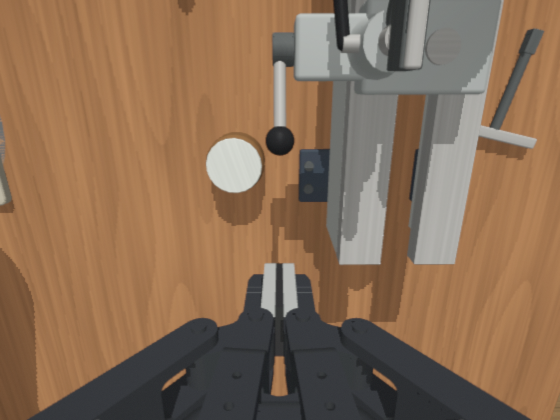

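View pics/side_10.png

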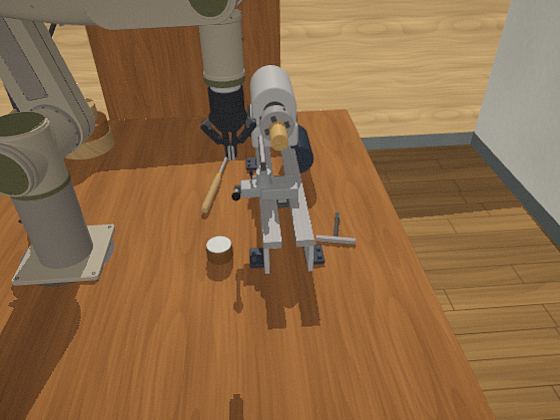

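```bash
python3 - <<'E'
import cv2,pickle,numpy as np
from h import *
d=pickle.load(open("d10.pkl","rb"))
c,p,z=d["wrist"];W=cloud(c,z)
q=W[120:162,258:302].reshape(-1,3);m=q[:,2]>100;q=q[m];print("knob top",np.nanmax(q[:,2]),np.median(q[:,:2],0),q.min(0),q.max(0))
for k in ("side","scene"):
    W=cloud(d[k][0],d[k][2]).reshape(-1,3);X,Y,Z=W.T
    m=(Z>226)&(Z<244)&(X>535)&(X<568)&(Y>30)&(Y<250);b=W[m]
    print(k,"bar y",np.percentile(b[:,1],[1,99]),"x",np.median(b[:,0]),"fit",np.degrees(np.polyfit(b[:,1],b[:,0],1)[0]))
    h=np.histogram(b[:,1],np.arange(30,250,10))[0];print(h)
    w=W[(Z>255)&(abs(X-600)<15)&(Y>90)&(Y<190)];print("wood end",np.percentile(w[:,1],1))
    m=(Z>275)&(Z<300)&(abs(X-600)<45)&(Y>180)&(Y<260);print("chuck rim top y",np.percentile(Y[m],[1,5]))
    a=(140,60,330,200) if k=="side" else (260,60,440,240)
    im=d[k][1][a[1]:a[3],a[0]:a[2],::-1];cv2.imwrite(f"pics/{k}_10c.png",cv2.resize(im,None,fx=3.3,fy=3.3,interpolation=2))
E
```

```text
knob top 178.57489383397302 [474.99153904  -0.81381993] [463.63884019 -14.97466963 158.92423358] [486.32088972  12.84123429 178.57489383]
side bar y [ 41.90998484 219.39655142] x 551.5462399819926 fit 2.797701164798211
[ 0 26  7 11  9 10 13 10  6 11  9  8  9  8 10  5  1  6 26  1  0]
wood end 117.2042306787662
chuck rim top y [199.5741243  207.45588182]
scene bar y [ 45.20663924 220.32128447] x 552.9735112722551 fit 0.1577329210175595
[ 0 10 12  9 11  9  9  9  7 13 11  8 10  7  9 10  0  3  6  2  0]
wood end 119.52051661644282
chuck rim top y [204.03693499 212.53561652]
```

View pics/scene_10c.png

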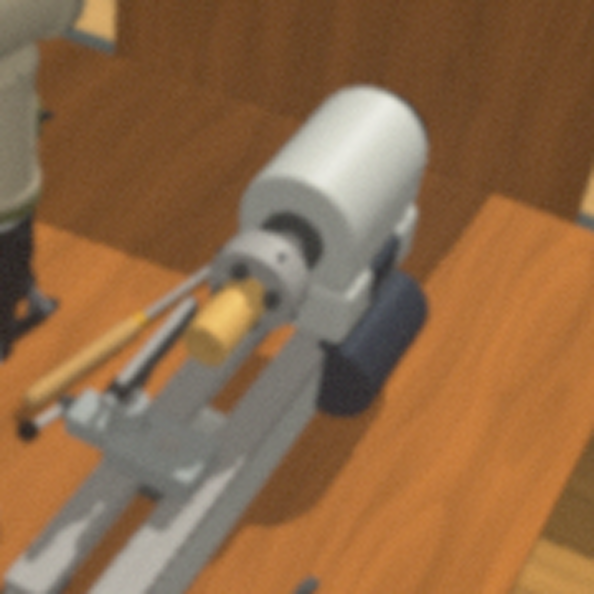

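```bash
python3 -c "
from bench import r
s=r.sense();print(s['time'],s['tool_pos'].round(1),s['tcp_rot'].round(2),s['ft_force'].round(2))"
```

```text
13.85 [475.  -45.7 303. ] [19.97 89.94 19.88] [-0.09  0.24 -0.47]
```

Call:
servo_tool --commands '[[[255, 3, 2, 0, 0, 0, 0], [255, 6, 4.2, 0, 0, 0, 0], [255, 9, 4.2, 0, 0, 0, 0], [255, 10.8, 4.2, 0, 0, 0, 0], [255, 10.8, 4.2, 0, 0, 0, 0], [255, 10.8, 4.2, 0, 0, 0, 0]]]'

```text
time: 14.45
tool_pos: [474.9, -2.8, 194.8]
tcp_rot: [143.4, 90.0, 143.4]
ft_force: [0.2, 0.6, 0.5]
finger_gap: -0.2
```

```bash
python3 snap.py 11 wrist
```

```text
14.45 [474.9  -2.8 194.8] [143.35  89.97 143.42] [0.17 0.56 0.46] -0.2
```

View pics/wrist_11.png

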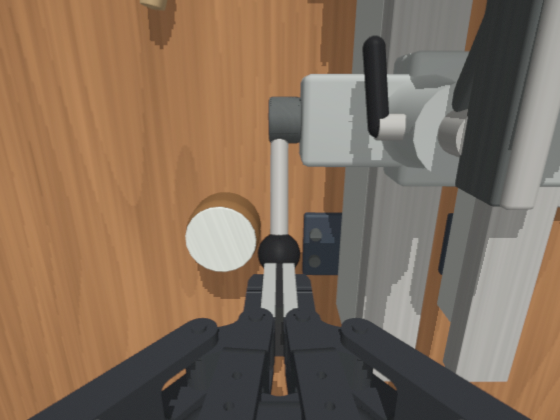

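Call:
servo_tool --commands '[[[255, 1.0, -0.1, 0, 0, 0, 0], [255, 1.6, -0.15, 0, 0, 0, 0], [255, 2.3, -0.2, 0, 0, 0, 0], [255, 3.0, -0.25, 0, 0, 0, 0], [255, 3.6, -0.25, 0, 0, 0, 0], [255, 4.2, -0.25, 0, 0, 0, 0], [255, 4.5, -0.25, 0, 0, 0, 0], [255, 4.5, -0.25, 0, 0, 0, 0]]]'

```text
time: 15.3
tool_pos: [474.3, -6.1, 148.6]
tcp_rot: [159.2, 89.9, 159.2]
ft_force: [1.3, 0.9, -0.1]
finger_gap: 0.1
```

Call:
servo_tool --commands '[[[255, 0.5, 0, 0, 0, 0, 0], [255, 1.0, 0, 0, 0, 0, 0], [255, 1.5, 0.05, 0, 0, 0, 0], [255, 1.8, 0.1, 0, 0, 0, 0], [255, 2.1, 0.1, 0, 0, 0, 0], [255, 2.1, 0.1, 0, 0, 0, 0]]]'

```text
time: 15.9
tool_pos: [474.4, -5.1, 127.7]
tcp_rot: [152.8, 89.9, 152.8]
ft_force: [0.7, -0.4, 1.5]
finger_gap: 0.0
```

```bash
python3 snap.py 12 wrist
```

```text
15.9 [474.4  -5.1 127.7] [152.79  89.95 152.77] [ 0.72 -0.39  1.5 ] 0.0
```

View pics/wrist_12.png

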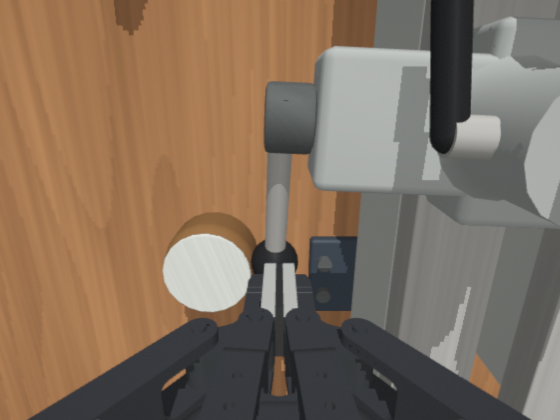

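Call:
servo_tool --commands '[[[255, 0.2, 0.1, 0, 0, 0, 0], [255, 0.35, 0.15, 0, 0, 0, 0], [255, 0.5, 0.2, 0, 0, 0, 0], [255, 0.5, 0.2, 0, 0, 0, 0]]]'

```text
time: 16.35
tool_pos: [474.8, -3.3, 123.2]
tcp_rot: [-15.9, 90.0, -15.9]
ft_force: [0.8, -1.2, 1.0]
finger_gap: 0.2
```

Call:
servo_tool --commands '[[[255, 0.1, 0.1, 0, 0, 0, 0], [255, 0.2, 0.1, 0, 0, 0, 0], [255, 0.2, 0.1, 0, 0, 0, 0]]]'

```text
time: 16.65
tool_pos: [474.9, -2.3, 121.6]
tcp_rot: [3.3, 90.0, 3.3]
ft_force: [-0.5, -0.0, 4.1]
finger_gap: -0.1
```

Call:
servo_tool --commands '[[[255, 0.1, 0.05, 0, 0, 0, 0], [255, 0.2, 0.05, 0, 0, 0, 0], [255, 0.2, 0.05, 0, 0, 0, 0]]]'

```text
time: 16.95
tool_pos: [475.0, -1.8, 119.8]
tcp_rot: [-9.8, 90.0, -9.8]
ft_force: [-1.4, -0.9, 6.2]
finger_gap: 0.2
```

Call:
servo_tool --commands '[[[255, 0.1, 0.05, 0, 0, 0, 0], [255, 0.2, 0.05, 0, 0, 0, 0], [255, 0.2, 0.05, 0, 0, 0, 0]]]'

```text
time: 17.25
tool_pos: [475.1, -1.4, 118.2]
tcp_rot: [-18.0, 89.9, -18.0]
ft_force: [-2.2, -0.7, 9.5]
finger_gap: 0.0
```

Call:
servo_tool --commands '[[[255, 0.1, 0, 0, 0, 0, 0], [255, 0.2, 0, 0, 0, 0, 0], [255, 0.2, 0, 0, 0, 0, 0]]]'

```text
time: 17.55
tool_pos: [475.3, -1.1, 116.7]
tcp_rot: [12.2, 89.9, 12.2]
ft_force: [-5.2, 0.6, 13.6]
finger_gap: -0.0
```

Call:
servo_tool --commands '[[[255, 0.1, 0, 0, 0, 0, 0], [255, 0.2, 0, 0, 0, 0, 0], [255, 0.2, 0, 0, 0, 0, 0]]]'

```text
time: 17.85
tool_pos: [475.6, -1.1, 116.2]
tcp_rot: [4.7, 89.9, 4.7]
ft_force: [-10.8, 1.2, 26.5]
finger_gap: -0.2
```

Call:
servo_tool --commands '[[[255, -1, 0, 0, 0, 0, 0], [255, -4, 0, 0, 0, 0, 0], [255, -8, -1, 0, 0, 0, 0], [255, -12, -5, 0, 0, 0, 0], [255, -15, -8, 0, 0, 0, 0], [255, -16, -8, 0, 0, 0, 0], [255, -16, -8, 0, 0, 0, 0]]]'

```text
time: 18.55
tool_pos: [475.5, -81.8, 274.9]
tcp_rot: [-5.1, 89.8, -5.3]
ft_force: [-1.1, 0.4, -0.2]
finger_gap: -0.2
```

```bash
python3 snap.py 13 wrist side scene; python3 - <<'E'
import cv2,pickle,numpy as np
from h import *
d=pickle.load(open("d13.pkl","rb"))
c,p,z=d["wrist"];W=cloud(c,z)
cv2.imwrite("pics/w13.png",p[:,:,::-1])
X,Y,Z=W[...,0],W[...,1],W[...,2]
m=(abs(X-475)<14)&(Y>-25)&(Y<12)&(Z>85)&(Z<190);m[260:]=0
q=W[m];print("knob",len(q),q.min(0),q.max(0))
o=pickle.load(open("d0.pkl","rb"))
for k in ("side","scene"):
    W=cloud(d[k][0],d[k][2]).reshape(-1,3);X,Y,Z=W.T
    m=(Z>226)&(Z<244)&(X>535)&(X<568)&(Y>30)&(Y<197);b=W[m]
    print(k,"bar y",np.percentile(b[:,1],[1,99]),np.degrees(np.polyfit(b[:,1],b[:,0],1)[0]),"z",np.percentile(b[:,2],[50,90]))
    w=W[(Z>255)&(abs(X-600)<15)&(Y>90)&(Y<190)];print("wood end",np.percentile(w[:,1],1))
    df=np.abs(o[k][1].astype(int)-d[k][1]).sum(2)
    cv2.imwrite(f"pics/diff_{k}.png",np.clip(df,0,255).astype(np.uint8))
    a=(140,60,330,200) if k=="side" else (260,60,440,240)
    im=d[k][1][a[1]:a[3],a[0]:a[2],::-1];cv2.imwrite(f"pics/{k}_13c.png",cv2.resize(im,None,fx=4 if k=="side" else 3.3,fy=4 if k=="side" else 3.3,interpolation=2))
E
```

```text
18.55 [475.5 -81.8 274.9] [-5.12 89.83 -5.25] [-1.09  0.39 -0.19] -0.2
knob 648 [461.72558198 -10.62545942 111.04107251] [483.71122479  11.87155633 125.12497379]
side bar y [ 42.38613958 188.58458963] 3.2273632469388405 z [235.35140478 237.49136384]
wood end 117.21680385298636
scene bar y [ 46.27069141 189.32976817] 0.8348006413799283 z [232.76986808 235.99034577]
wood end 119.99205596348318
```

View pics/wrist_13.png

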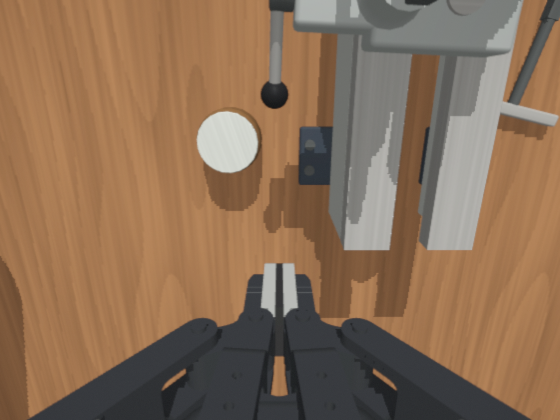

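View pics/side_13c.png

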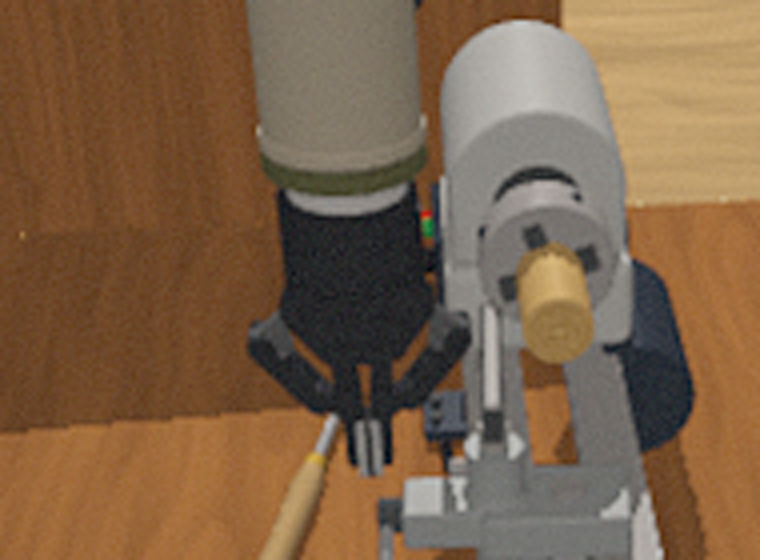

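View pics/diff_side.png

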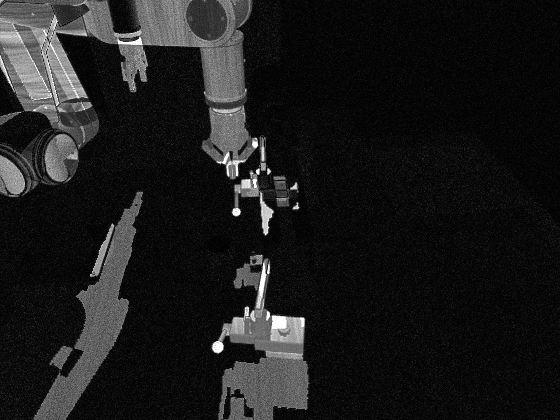

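```bash
python3 - <<'E'
import pickle,numpy as np
from h import *
d=pickle.load(open("d13.pkl","rb"));c,p,z=d["wrist"];W=cloud(c,z)
q=W[80:109,260:290].reshape(-1,3);dark=(p[80:109,260:290].sum(2)<120).ravel()
q=q[dark&(q[:,2]>60)];print(len(q),np.percentile(q[:,2],[5,50,90,95,99]),q[:,:2].min(0),q[:,:2].max(0))
from scipy.optimize import least_squares
f=least_squares(lambda v:np.linalg.norm(q-v,axis=1)-12,[475,0,105],loss='soft_l1');print(f.x)
d=pickle.load(open("d11.pkl","rb"));c,p,z=d["wrist"];W=cloud(c,z);q=W[25:190,310:360].reshape(-1,3)
E
```

```text
342 [116.65421232 120.63750721 122.92695175 123.59006906 124.28085471] [462.65503584  -9.69269604] [483.62371869   7.06842296]
[473.84652235  -3.50140382 130.58506509]
```

```bash
python3 - <<'E'
import pickle,numpy as np
from h import *
from scipy.optimize import least_squares
for tag,(r0,r1,c0,c1) in {"10":(120,162,258,302),"13":(76,112,256,294)}.items():
    d=pickle.load(open(f"d{tag}.pkl","rb"));c,p,z=d["wrist"];W=cloud(c,z)
    q=W[r0:r1,c0:c1].reshape(-1,3);dark=(p[r0:r1,c0:c1].max(2)<60).ravel()
    q=q[dark&(q[:,2]>60)];C=np.array(c["pose"])[:3,3]
    z0=np.percentile(q[:,2],90)-11
    f=least_squares(lambda v:np.linalg.norm(q-v,axis=1)-12,[475,0,z0],loss='soft_l1',f_scale=.7,bounds=([465,-15,z0-10],[485,15,z0+4]));print(tag,len(q),f.x.round(2),np.abs(f.fun).mean())
    print(np.percentile(q[:,2],[1,10,50,90,99]).round(1), C.round(0))
E
```

```text
10 601 [475.08  -3.22 165.3 ] 0.3890974677260895
[168.7 170.9 174.3 177.  178. ] [474.  36. 447.]
13 521 [472.39   0.87 111.57] 0.4166511697008039
[115.3 117.5 120.9 123.3 124.4] [476.   4. 418.]
```

```bash
python3 snap.py 14 wrist side; python3 - <<'E'
import pickle,numpy as np
from h import *
from scipy.optimize import least_squares
d=pickle.load(open("d14.pkl","rb"));c,p,z=d["wrist"];W=cloud(c,z);X,Y,Z=np.moveaxis(W,2,0)
m=(abs(X-475)<16)&(abs(Y)<18)&(Z>95)&(p.max(2)<60);q=W[m]
z0=np.percentile(q[:,2],90)-11
f=least_squares(lambda v:np.linalg.norm(q-v,axis=1)-12,[475,0,z0],loss='soft_l1',f_scale=.7,bounds=([460,-15,z0-10],[485,15,z0+4]));print(len(q),f.x.round(2),np.abs(f.fun).mean(),np.array(c["pose"])[:3,3].round(1))
m=(X>540)&(X<575)&(Y<0)&(Y>-120)&(abs(Z-120)<8);print("ways z",np.median(Z[m]))
m=(abs(X-415)<25)&(abs(Y+57)<25)&(Z>30);print("tin",np.median(Z[m]))
m=(abs(X-510)<20)&(abs(Y-55)<15)&(Z>130);print("cast",np.median(Z[m]),m.sum())
E
```

```text
18.7 [473.9 -80.2 271.1] [156.8   89.81 156.82] [-0.58 -0.12  0.69] 0.1
531 [472.38   0.85 111.55] 0.45107544634138114 [474.6   5.6 414.7]
ways z 121.013773551214
tin 343.9442848233316
cast 154.3292516098835 2057
```

View pics/wrist_14.png

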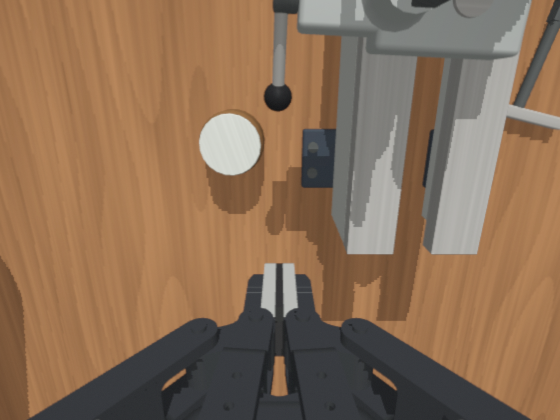

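```bash
python3 - <<'E'
import pickle,numpy as np
from h import *
for t in ("10","14"):
    d=pickle.load(open(f"d{t}.pkl","rb"));c,p,z=d["wrist"];W=cloud(c,z);X,Y,Z=np.moveaxis(W,2,0)
    m=(abs(X-475)<14)&(Y>16)&(Y<52)&(Z>95)&(Z<190);q=W[m]
    # top ridge per y bin
    ys=[];zs=[];xs=[]
    for y in np.arange(16,52,3):
        b=q[(q[:,1]>=y)&(q[:,1]<y+3)]
        if len(b)>8: ys.append(b[:,1].mean());zs.append(np.percentile(b[:,2],80));xs.append(np.median(b[:,0]))
    f=np.polyfit(ys,zs,1);print(t,len(q),"angle",np.arctan(f[0]),"z at y=67.5",np.polyval(f,67.5),np.round(zs,1),np.round(xs,1))
E
```

```text
10 635 angle -0.3450086485987699 z at y=67.5 144.7071340905715 [162.7 161.7 160.5 159.4 158.1 157.1 155.9 155.1 154.  152.6 152.2 151.1] [475.1 475.1 475.2 475.2 475.2 475.2 475.2 475.7 474.5 476.1 476.9 476.2]
14 752 angle 0.4791562511676291 z at y=67.5 148.1248564667402 [123.3 124.6 125.9 126.8 128.2 129.4 130.2 131.3 133.  133.7 137.1 145.1] [473.3 473.3 473.3 473.3 474.1 474.1 474.1 474.1 474.1 474.1 476.3 477. ]
```

```bash
python3 - <<'E'
import pickle,numpy as np
from h import *
from scipy.optimize import least_squares
d=pickle.load(open("d1.pkl","rb"));c,p,z=d["wrist"];W=cloud(c,z)
s=np.s_[250:285,180:212];q=W[s].reshape(-1,3);dk=(p[s].max(2)<60).ravel();q=q[dk&(q[:,2]>50)]
z0=np.percentile(q[:,2],90)-11
f=least_squares(lambda v:np.linalg.norm(q-v,axis=1)-12,[*q[:,:2].mean(0),z0],loss='soft_l1',f_scale=.7)
zc=f.x[2];print(len(q),f.x.round(1),"theta",np.arcsin((zc-58)/75),np.arcsin((zc-1-58)/75))
q=W[195:255,192:202].reshape(-1,3);q=q[q[:,2]>50];k=np.linalg.lstsq(np.c_[q[:,:2],np.ones(len(q))],q[:,2],rcond=None)[0]
a=np.radians(10.6);g=[]
t=q[:,0]*np.sin(a)+q[:,1]*np.cos(a);print("rod slope angle",np.arctan(np.polyfit(t,q[:,2],1)[0]),len(q))
E
```

```text
474 [ 430.8 -410.3   89.3] theta 0.4304596887673344 0.41583648070020085
rod slope angle -0.3999441401186465 599
```

Call:
servo_tool --commands '[[[255, 3, 4, 0, 0, 0, 0], [255, 7, 8, 0, 0, 0, 0], [255, 11, 8, 0, 0, 0, 0], [255, 14, 8, 0, 0, 0, 0], [255, 14.6, 8, 0, 0, 0, 0], [255, 14.8, 8, 0, 0, 0, 0], [255, 14.8, 8, 0, 0, 0, 0]]]'

```text
time: 19.5
tool_pos: [475.5, -1.4, 126.5]
tcp_rot: [-10.0, 89.9, -10.0]
ft_force: [-0.0, 1.2, 0.2]
finger_gap: -0.0
```

Call:
servo_tool --commands '[[[255, 0.2, 0, 0, 0, 0, 0], [255, 0.2, 0, 0, 0, 0, 0], [255, 0.2, 0, 0, 0, 0, 0]]]'

```text
time: 19.8
tool_pos: [475.3, -1.6, 124.2]
tcp_rot: [-8.5, 89.9, -8.6]
ft_force: [0.3, -0.0, -0.6]
finger_gap: -0.2
```

Call:
servo_tool --commands '[[[255, 0.2, 0, 0, 0, 0, 0], [255, 0.2, 0, 0, 0, 0, 0], [255, 0.2, 0, 0, 0, 0, 0]]]'

```text
time: 20.1
tool_pos: [475.3, -1.4, 121.8]
tcp_rot: [-3.0, 89.9, -3.1]
ft_force: [1.1, -0.3, 3.0]
finger_gap: -0.2
```

Call:
servo_tool --commands '[[[255, 0.2, 0, 0, 0, 0, 0], [255, 0.2, 0, 0, 0, 0, 0], [255, 0.2, 0, 0, 0, 0, 0]]]'

```text
time: 20.4
tool_pos: [475.3, -1.0, 120.0]
tcp_rot: [17.2, 89.9, 17.2]
ft_force: [0.1, 1.7, 5.8]
finger_gap: -0.1
```

Call:
servo_tool --commands '[[[255, 0.2, 0, 0, 0, 0, 0], [255, 0.3, 0, 0, 0, 0, 0], [255, 0.4, 0, 0, 0, 0, 0], [255, 0.5, 0, 0, 0, 0, 0], [255, 0.5, 0, 0, 0, 0, 0], [255, 0.5, 0, 0, 0, 0, 0], [255, 0.5, 0, 0, 0, 0, 0], [255, 0.5, 0, 0, 0, 0, 0]]]'

```text
time: 21.2
tool_pos: [475.8, -0.3, 116.5]
tcp_rot: [32.1, 89.8, 32.1]
ft_force: [-5.2, 6.5, 18.3]
finger_gap: 0.4
```

Call:
servo_tool --commands '[[[255, 0.1, 0, 0, 0, 0, 0], [255, 0.1, 0, 0, 0, 0, 0], [255, 0.1, 0, 0, 0, 0, 0], [255, 0.1, 0, 0, 0, 0, 0]]]'

```text
time: 21.6
tool_pos: [476.0, -0.3, 116.3]
tcp_rot: [28.3, 89.8, 28.3]
ft_force: [-7.3, 6.2, 25.0]
finger_gap: 0.1
```

Call:
servo_tool --commands '[[[255, -0.2, 0, 0, 0, 0, 0], [255, -0.3, 0, 0, 0, 0, 0], [255, -0.4, 0, 0, 0, 0, 0], [255, -0.4, 0, 0, 0, 0, 0]]]'

```text
time: 22.0
tool_pos: [475.5, -0.8, 118.6]
tcp_rot: [23.4, 89.9, 23.4]
ft_force: [-0.6, 2.7, 9.7]
finger_gap: -0.2
```

Call:
servo_tool --commands '[[[255, -0.3, 0, 0, 0, 0, 0], [255, -0.7, 0, 0, 0, 0, 0], [255, -3, 0, 0, 0, 0, 0], [255, -7, -1, 0, 0, 0, 0], [255, -11, -5, 0, 0, 0, 0], [255, -15, -8, 0, 0, 0, 0], [255, -15.5, -8, 0, 0, 0, 0], [255, -15.5, -8, 0, 0, 0, 0]]]'

```text
time: 22.8
tool_pos: [475.5, -82.3, 274.2]
tcp_rot: [-15.4, 89.8, -15.5]
ft_force: [-0.4, 0.5, -0.3]
finger_gap: 0.1
```

Call:
servo_tool --commands '[[[255, 0, 0, 0, 0, 0, 0], [255, 0, 0, 0, 0, 0, 0], [255, 0, 0, 0, 0, 0, 0]]]'

```text
time: 23.1
tool_pos: [473.9, -80.3, 270.4]
tcp_rot: [162.0, 89.8, 162.0]
ft_force: [0.5, -0.0, 0.7]
finger_gap: 0.0
```

```bash
python3 snap.py 15 wrist side scene; python3 - <<'E'
import pickle,numpy as np
from h import *
from scipy.optimize import least_squares
d=pickle.load(open("d15.pkl","rb"));c,p,z=d["wrist"];W=cloud(c,z);X,Y,Z=np.moveaxis(W,2,0)
m=(abs(X-475)<16)&(abs(Y)<18)&(Z>95)&(Z<140)&(p.max(2)<60);q=W[m]
z0=np.percentile(q[:,2],90)-11
f=least_squares(lambda v:np.linalg.norm(q-v,axis=1)-12,[475,0,z0],loss='soft_l1',f_scale=.7,bounds=([460,-15,z0-10],[485,15,z0+4]));print(len(q),f.x.round(2),"theta",np.arcsin((f.x[2]-1-138)/75))
m=(abs(X-475)<14)&(Y>16)&(Y<44)&(Z>95)&(Z<190);q=W[m];print("rod",np.arctan(np.polyfit(q[:,1],q[:,2],1)[0]))
for k in ("side","scene"):
    W=cloud(d[k][0],d[k][2]).reshape(-1,3);X,Y,Z=W.T
    b=W[(Z>230)&(Z<244)&(X>538)&(X<563)&(Y>30)&(Y<197)]
    w=W[(Z>255)&(abs(X-600)<15)&(Y>90)&(Y<190)]
    print(k,"bar y",np.percentile(b[:,1],[1,99]),"wood end",np.percentile(w[:,1],1))
E
```

```text
23.1 [473.9 -80.3 270.4] [161.99  89.81 162.03] [ 0.55 -0.01  0.68] 0.0
536 [472.41   0.86 111.48] theta -0.3756925580324238
rod 0.3722097834687007
side bar y [ 43.62490422 185.05115735] wood end 117.50922740202765
scene bar y [ 48.51619759 187.25807065] wood end 119.07173566102585
```

View pics/side_15.png

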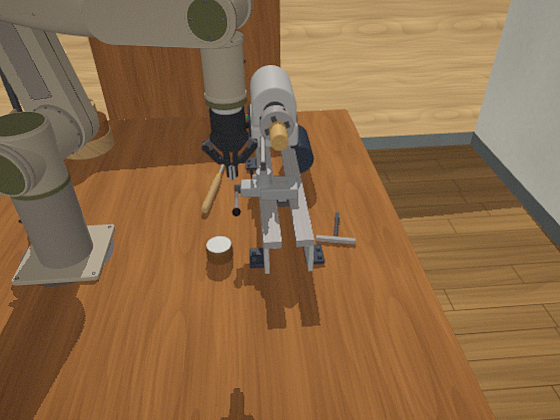

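View pics/scene_15.png

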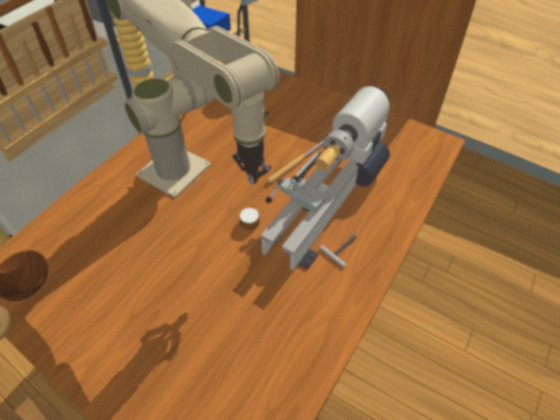

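```bash
python3 -c "
from bench import r
print(r.hand_in())"
```

```text
the job is handed in; nothing more can be done
None
```

The tool rest is back on the lathe and clamped beside the wood, and I handed the job in at about 23 s of the 64 s allowed.

- **Fitting:** I gripped the rest bar and slid the banjo on from the open end, with the bolt in the gap and the plate under the ways. I then ran it along, set the sole down on the ways and let go.
- **Position:** The side and scene cameras first put the tip at about y = 336 mm, which is 24 mm short of the chuck face and 9 mm short of the jaws. After clamping their readings were about 3 to 4 mm shorter, or roughly 28 mm and 13 mm. Those cameras are good only to a few millimetres, but both readings are within 5 to 30 mm of the face. In the wrist view before clamping, the bar was parallel to the bed within about 0.1°.
- **Lever:** I pressed it to its stop twice, at about 25 N each time. When I let go, the stiff zone pushed it back to about 0.92 both times, instead of staying at 1.0. That is just past the 0.9 clamping point, so locked as far as I can tell, but not resting at the very bottom.
- **Other checks:** I saw no contact with the wood or chuck in the images or in the force readings. In the final views the wax tin, gouge and chuck key look to be where they started. The cameras disagreed on positions along the bed by up to about 6 mm, so I relied on measurements made within a single camera.

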